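# Close and latch the sliding chamber guard

## Task

Close the clear guard in front of the vacuum chamber: lift the yellow latch bar by its black knob, slide the guard against the keeper's sprung buffer, and let the bar drop fully down into the catch pocket behind the striker plate so that the guard is held shut, then let go. The keeper has been reset, so feel along its top for the place where the hook drops in: push gently (never more than 25 N on the keeper, by guard or latch bar), and leave everything else on the bench where it is.

Things in the scene. Friction and masses are not known exactly. Their poses are not given: they have to be found in the camera images.
- base: aluminium base plate fixed to the bench, 320 x 480 mm, 12 mm thick; origin on the bench. Its y axis is the direction in which the guard closes, towards the keeper; z up. Guard, latch and keeper share its axes and lie in its upright plane x = -30 mm. Centred at x 85, y 50 mm of it stands a steel vacuum chamber with a blue tube, 174 mm high over the bench.
- guard (a joint): travel of the clear sliding guard on its rails, in m: 0 fully open, growing as it slides towards +y of the base, towards the keeper. About 1.5 N of friction, plus 0.2 N per 10 mm/s; it stays where it is left. Nothing stops it but the keeper.
- latch (a joint): angle of the yellow latch bar about its level pivot on top of the guard, in rad: 0 is down and level (its rest stop), growing as its free end is lifted, up to 0.6. It weighs about 140 g and falls by its own weight when let go.
- knob (a point): centre of the black ball knob (28 mm diameter) on the latch bar, to lift the bar and draw the guard along: 85 mm from the pivot towards the keeper and 38 mm above the pivot when the bar is down. It stands on a 12 mm stem, its underside 18 mm above the top of the 14 mm wide bar.
- latch_pivot (a point): pivot of the latch bar, on the guard, 125 mm over the bench. The bar runs from here towards the keeper (+y of the base), is 12 mm thick and ends in a square-nosed hook that occupies 112 to 130 mm from the pivot and reaches 20 mm below it. The guard's front edge lies 85 mm from the pivot.
- hook (a point): middle of the flat underside of the hook at the end of the latch bar (16 x 18 mm), 121 mm from the pivot and 20 mm below it when the bar is down.
- keeper: foot of the steel keeper, fixed on the base plate; origin on the plate. Clamped in it is a rigid head with the striker plate, a back plate behind it, the catch pocket between the two and, on the guard's side, a black buffer. The head was reset: it is clamped anywhere within 12 mm, either way along y, of the slot's middle, and where is NOT measured: this origin and the two points below are for the middle.
- striker (a point): middle of the striker plate's top edge, if the head were mid-slot (truly up to 12 mm off along y). Plate 14 mm thick (y), 44 mm wide, top 117 mm over the bench, 12 mm above the hook's underside with the bar down: raise the bar over 0.11 rad to pass. Behind it (+y) is the 22 mm wide, deep catch pocket for the 18 mm hook, then a back plate 16 mm thick and as high as the striker.
- buffer (a point): free end of the rubber buffer, if the head were mid-slot (truly up to 12 mm off along y); 67 mm over the bench, 25 mm before the middle of the striker plate. Sprung: pushes the guard back with 4 N at first and 0.3 N more per mm, and 0.06 N per mm/s. The hook lies over the pocket when the buffer is pushed in by 5 to 9 mm; too far, and it lands on the back plate.
- plug: black connector plug, upright, 34 mm wide and 40 mm tall, loose on the base plate; origin under its centre. Leave alone
- clamp_ring: bright steel ring, 44 mm outside and 14 mm tall, lying loose on the base plate; origin under its centre. Leave alone
- film_roll: white plastic sleeve, 84 mm wide and 110 mm tall, standing on the bench; origin under its centre. Leave alone
- solvent: white bottle with blue cap, 64 mm wide and 150 mm tall, on the bench; origin under its centre. Leave alone
- driver: screwdriver lying on the bench. Leave alone
- carton: cardboard carton 90 x 120 x 60 mm on the bench; origin under its centre. Leave alone

How it is judged:
By the outcome, as a careful person would: the job done as asked, in the order asked, and still so for the second after the job is handed in, with the robot touching nothing.
It also fails if it takes over 64 s, if anything falls off the work surface, if the arm or the gripper's body presses on something with over 40 N, if the wrist force passes 120 N, or if a joint passes its speed limit or range.

## Robot

A 6-joint arm with a two-finger parallel gripper is mounted at the origin on the work surface. World frame = base frame: x ahead of the robot, y to its left, z up, the work surface at z = 0. Lengths are in m, angles in degrees, forces in N, time in s.
With the tool pointing down it reaches from about 0.35 to 0.875 m from the base axis. Payload 4.2 kg.
Tool frame: the origin (TCP) lies midway between the tips of the shut fingers; the grasp point (between the pads) lies 19 mm behind it; y points along the fingers, z is the direction in which the jaws open and shut, and the axes are right-handed (so a half turn about y gives the same grasp; the last joint's range is limited). The gripper opens to 87 mm and grips with 3 to 60 N. Pads are 19 mm wide; open, the fingers measure 117 mm over their backs; the gripper's body (75 mm by 190 mm) begins 51 mm behind the grasp point.
Start: joints at [86.895, 22.042, 0.453, 0, -68.411, -14.817], TCP at [0.192, 0.595, 0.223] pointing down, gripper open.
Joint ranges: [-179.83, 179.83], [-69.29, 118.12], [-61.27, 80.66], [-181.25, 117.63], [-171.15, -9.14], [-177.46, 177.46]. Speed limits (degrees/s): [159.86, 159.86, 180, 180, 180, 180].

## Interface

Orientations are given as [roll, pitch, yaw] about the fixed x, y, z axes, in that order (R = Rz(yaw) Ry(pitch) Rx(roll)).
In Python, from workcell import env gives the robot as it stands. The module is installed in compiled form; this text tells all that it offers. Calls block until the motion is done:
- env.goto(position, orientation): joint-space move of the TCP to a pose.
- env.move_straight(position, rotation=None, rate=0.15, force_limit=None): straight line of the TCP; rotation=None keeps the orientation; rate is the mean speed in m/s. With force_limit (N) it stops when the force on the tool has changed by that much, and returns True; else False.
- env.set_joints(angles): joint-space move.
- env.gripper_to(opening, grasp_force=None): opening from 0.0 (shut) to 1.0 (fully open); grasp_force is the grip in N (None keeps the last); returns when the fingers have stopped.
- env.dwell(seconds).
- env.inverse_kinematics(position, orientation): joint angles nearest the present ones, or None.
- env.read_state(): the state.
- env.grab_frame(name): name is "side" or "top" or "wrist"; returns a dict with "image" (384x512x3 uint8, blue, green, red), "fx", "fy", "cx", "cy" (pixels), "D" ([k1, k2, p1, p2, k3] as OpenCV has them; the pictures are not rectified), "position" and "orientation" of the camera in the world. Camera axes: x right, y up, looking along -z (the intrinsics and any distortion apply to the point x, -y, -z); pixel columns grow to the right and rows downward; lengths in m; the calibration is good to about 2 mm. A picture is of the moment at which its call begins. There is no depth.
A pose or a line that the arm cannot do raises env.Unreachable and nothing moves.
- env.close_job(): hands the job in, once; it reports no verdict.
Trained networks look in a picture, given as the dict that the camera call returned (one of the last four; its "shot" number tells which), for a name from the list of things; names that differ only in an ending like _2 or _b are one class to them, and where a whole thing is asked for, a point or a joint stands for the part that bears it (a point fixed in the world has none). Each returns a list of dicts, best first, with "score" (0 to 1); they miss things now and then, are a little off and sometimes report something else, mostly with a low value. They report only what shows in the picture. A call takes as long as a camera call.
- env.search_frame(picture, thing): "xyz" ([x, y, z] in m, in world coordinates, good to about 4 mm: the middle of the surface that is visible of it).
- env.trace(picture, thing): "mask" (384x512 bool, what is visible of it).
The state is a dict: "clock": time; "joint_positions": joint angles; "qvel": joint speeds; "joint_torque": joint torques, N m; "position": TCP position; "tool_rot": TCP orientation; "force": force on the tool from outside, world axes, zero at the start; "wrist_torque": the same for the moment, N m; "opening": opening from 0.0 (shut) to 1.0 (fully open).
Only numpy, scipy, OpenCV 4.12 (cv2) and the standard library are available. Lean on these libraries where they do the work, as an engineer would, in place of code of your own. Each camera call takes 0.05 s, during which the arm holds its last target. There are 200 camera calls.

## Working session

There is one attempt and no reset: what is moved stays moved. The work goes in short steps, each a Python script; the robot and the scene stay as the last script left them, time stands still between calls to the robot, and variables do not carry over. Pictures are saved under pics/ and viewed, about 8 in all and at most 12, crops included, and the job is handed in when it is done.

```bash
mkdir -p pics
python3 - <<'E'
from workcell import env
import cv2
s=env.read_state(); print(s['clock'],s['position'],s['tool_rot'],s['force'],s['opening'])
for c in ['side','top']:
    p=env.grab_frame(c); cv2.imwrite(f'pics/{c}0.png',p['image'])
    print(c,p['position'],p['orientation'],p['fx'])
    for t in ['base','knob','latch_pivot','hook','keeper','striker','buffer','guard','latch','plug','clamp_ring','film_roll','solvent','carton','driver']:
        r=env.search_frame(p,t)
        print(t,[([round(float(v),3) for v in d['xyz']],round(float(d['score']),2)) for d in r[:2]])
print(env.read_state()['clock'])
E
```

```text
0.0 [0.19211134 0.59409534 0.22145411] [-8.98739676e+01  4.17431995e-03  1.62065399e+02] [ 0.12924008 -0.23711179  0.22211456] 1.0022864460045369
side [0.36645057 0.88233205 1.14162819] [  42.23492164    0.64727096 -166.64713536] 487.45745200333664
base [([0.543, 0.024, 0.008], 0.89)]
knob [([0.501, -0.01, 0.13], 0.71)]
latch_pivot [([0.495, -0.09, 0.06], 0.82)]
hook [([0.502, -0.013, 0.13], 0.86)]
keeper [([0.509, 0.152, 0.056], 0.61)]
striker [([0.513, 0.153, 0.054], 0.87)]
buffer [([0.508, 0.161, 0.059], 0.7)]
guard [([0.495, -0.089, 0.065], 0.95)]
latch [([0.502, -0.009, 0.13], 0.86)]
plug [([0.61, -0.194, 0.037], 0.6), ([0.51, 0.157, 0.056], 0.6)]
clamp_ring []
film_roll [([0.414, -0.141, 0.024], 0.73), ([0.481, 0.387, 0.071], 0.71)]
solvent [([0.544, 0.026, 0.013], 0.52)]
carton [([0.565, -0.46, 0.062], 0.91)]
driver [([0.616, 0.481, 0.015], 0.52)]
top [ 0.42963037 -0.01764294  1.27599436] [  6.88784229   1.62288358 -91.63437413] 365.514261872365
base [([0.542, -0.048, 0.009], 0.69), ([0.496, -0.032, 0.13], 0.48)]
knob [([0.497, -0.033, 0.131], 0.59), ([0.512, 0.128, 0.056], 0.45)]
latch_pivot [([0.496, -0.121, 0.033], 0.67)]
hook [([0.5, -0.031, 0.133], 0.61)]
keeper [([0.512, 0.131, 0.056], 0.79), ([0.615, -0.2, 0.038], 0.47)]
striker [([0.508, 0.129, 0.058], 0.72)]
buffer [([0.512, 0.13, 0.054], 0.73)]
guard [([0.495, -0.115, 0.035], 0.61)]
latch [([0.504, -0.027, 0.131], 0.76)]
plug [([0.615, -0.198, 0.036], 0.64)]
clamp_ring [([0.496, -0.029, 0.129], 0.17)]
film_roll [([0.482, 0.377, 0.072], 0.88)]
solvent [([0.652, 0.356, 0.105], 0.76)]
carton [([0.565, -0.483, 0.06], 0.67), ([0.491, -0.118, 0.036], 0.3)]
driver [([0.52, 0.486, 0.025], 0.73), ([0.546, -0.048, 0.013], 0.49)]
1.6
```

Run:
```python
import cv2
a=cv2.imread('pics/side0.png');b=cv2.imread('pics/top0.png')
c=b[100:330,120:400]
cv2.imwrite('pics/v1.png',cv2.resize(a[60:360,60:460],None,fx=2,fy=2)); cv2.imwrite('pics/v2.png',cv2.resize(c,None,fx=2.5,fy=2.5))
```

```text
(no output)
```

View pics/v1.png

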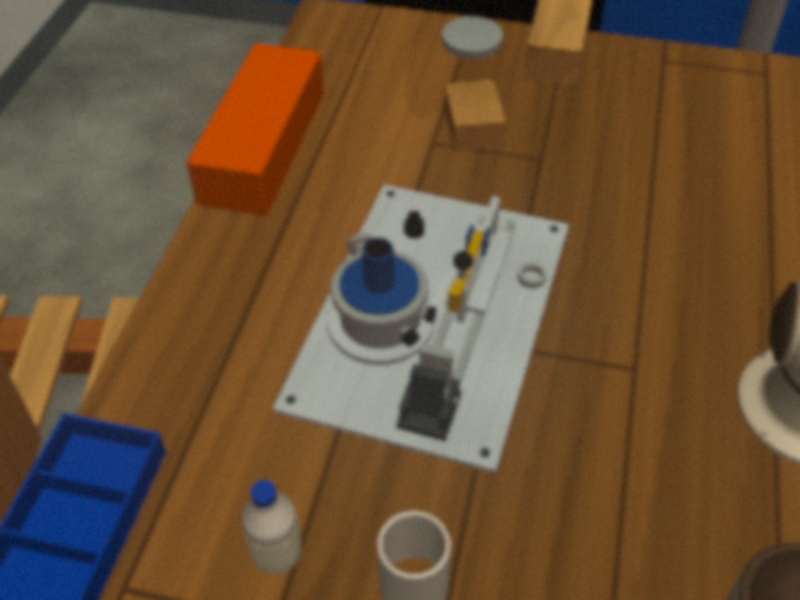

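View pics/v2.png

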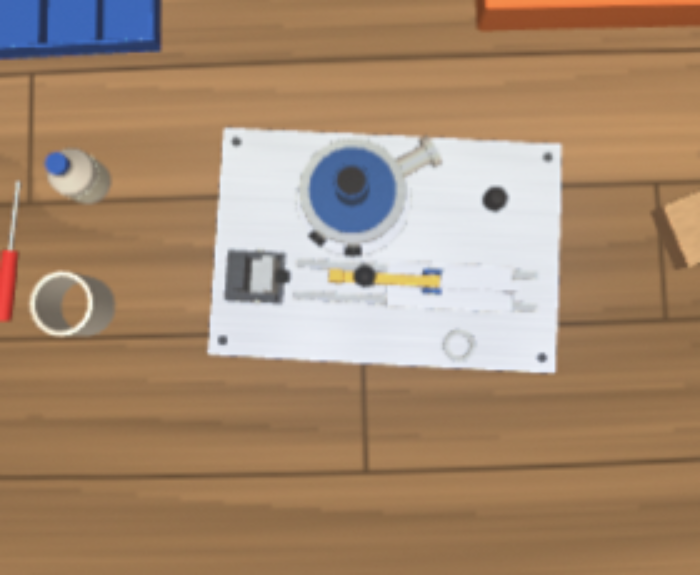

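Top view: the plate corners in the crop are at about (223,128), (561,144), (555,373) and (208,354), the knob is at (365,275), and the pale keeper head is at (262,272). The side view agrees: the bar is down, the guard is open and the path is clear.

```bash
cat > h.py <<'E'
import numpy as np, cv2
from scipy.spatial.transform import Rotation as R
def ray(p,uv):
    K=np.array([[p['fx'],0,p['cx']],[0,p['fy'],p['cy']],[0,0,1]])
    n=cv2.undistortPoints(np.array([[uv]],float),K,np.array(p['D'],float))[0,0]
    return R.from_euler('xyz',p['orientation'],degrees=True).apply([n[0],-n[1],-1])
def at_z(p,uv,z):
    d=ray(p,uv); c=np.array(p['position']); return c+d*(z-c[2])/d[2]
def px(p,X):
    K=np.array([[p['fx'],0,p['cx']],[0,p['fy'],p['cy']],[0,0,1]])
    q=R.from_euler('xyz',p['orientation'],degrees=True).inv().apply(np.array(X)-p['position'])*[1,-1,-1]
    return cv2.projectPoints(q[None],np.zeros(3),np.zeros(3),K,np.array(p['D'],float))[0][0,0]
E
python3 - <<'E'
from workcell import env
from h import *
p=env.grab_frame('top')
f=lambda u,v:(120+(u+.5)/2.5-.5,100+(v+.5)/2.5-.5)
C=np.array([at_z(p,f(*c),.012) for c in [(223,128),(561,144),(555,373),(208,354)]])
o=C.mean(0); ey=(C[0]+C[3]-C[1]-C[2]); L=np.linalg.norm(ey)/2; ey/=np.linalg.norm(ey)
ex=np.array([ey[1],-ey[0],0])
print('base',o,'yaw',np.degrees(np.arctan2(-ey[0],ey[1])),L,np.linalg.norm(C[0]+C[1]-C[2]-C[3])/2)
k=at_z(p,f(365,275),.163); print('knob',k,'in base',(k-o)@ex,(k-o)@ey)
s=at_z(p,f(262,272),.117); print('headcentre(pale)',s,(s-o)@ex,(s-o)@ey)
for u in (248,275): s=at_z(p,f(u,272),.117);print((s-o)@ey)
b=at_z(p,f(290,275),.067); print('buffer tip',(b-o)@ey)
for yaw in(0,180):
  y=np.degrees(np.arctan2(-ey[0],ey[1]))
  # tool y down, tool z along base x
  Rm=np.array([np.cross([0,0,-1],ex),[0,0,-1],ex]).T
  if yaw: Rm=Rm@np.diag([-1,1,-1])
  e=R.from_matrix(Rm).as_euler('xyz',degrees=True)
  print(e,env.inverse_kinematics(list(k+[0,0,.1]),list(e)))
p=env.grab_frame('wrist');print(p['position'],p['orientation'],p['fx'])
E
```

```text
base [ 0.54946284 -0.04735995  0.012     ] yaw -4.741653908783822 0.47867198780655784 0.3194722389905754
knob [ 0.50323726 -0.01666268  0.163     ] in base -0.048604905282814956 0.02677106907274647
headcentre(pale) [0.51404458 0.11445179 0.117     ] -0.04867289346158605 0.15833016763763022
0.17625442534583702
0.14171538802745717
buffer tip 0.12677328794792436
[-90.           0.         -94.74165391] [ 16.60752942   8.47029266 -12.3430997    0.         -69.18660764
 158.65081667]
[-90.           0.          85.25834609] [ 16.60752942   8.47029266 -12.3430997    0.         -69.18660764
 -21.34918333]
[0.27097601 0.56930953 0.38417774] [-1.75737495e+01  2.45787175e-02 -1.07901067e+02] 279.4612622697518
```

Run:
```python
from workcell import env
from h import *
p=env.grab_frame('top');q=env.grab_frame('side')
f=lambda u,v:(120+(u+.5)/2.5-.5,100+(v+.5)/2.5-.5)
g=lambda u,v:(60+(u+.5)/2-.5,60+(v+.5)/2-.5)
print('top z.163',at_z(p,f(365,275),.163),'side',at_z(q,g(462,261),.163))
d1,d2=ray(p,f(365,275)),ray(q,g(462,261));c1,c2=map(np.array,(p['position'],q['position']))
t=np.linalg.lstsq(np.c_[d1,-d2],c2-c1,rcond=None)[0];print('tri',c1+d1*t[0],c2+d2*t[1])
for uv in [(387,187),(568,224),(496,470),(274,408)]: print('side corner',at_z(q,g(*uv),.012))
for uv in [(561,144),(555,373),(208,354),(223,128)]: print('top corner',at_z(p,f(*uv),.012))
print('chamber tube top: top',at_z(p,f(351,180),.174),'side',at_z(q,g(378,247),.174))
```

```text
top z.163 [ 0.50323726 -0.01666268  0.163     ] side [ 0.50137407 -0.01484014  0.163     ]
tri [ 0.50337075 -0.0166609   0.16098146] [ 0.50166791 -0.01679402  0.16086873]
side corner [ 0.67834092 -0.29320938  0.012     ]
side corner [ 0.36922976 -0.27213545  0.012     ]
side corner [0.40796096 0.20539582 0.012     ]
side corner [0.72435542 0.17763514 0.012     ]
top corner [ 0.68911113 -0.29884447  0.012     ]
top corner [ 0.37024607 -0.2729092   0.012     ]
top corner [0.41023086 0.2037413  0.012     ]
top corner [0.7282633  0.17857255 0.012     ]
chamber tube top: top [ 0.61920686 -0.00323718  0.174     ] side [ 0.61694046 -0.00504068  0.174     ]
```

```bash
cat >> h.py <<'E'
ROT=[-90,0,85.258]
yaw=np.radians(-4.742); EY=np.array([-np.sin(yaw),np.cos(yaw),0]); EX=np.array([np.cos(yaw),np.sin(yaw),0])
E
python3 - <<'E'
from workcell import env
from h import *
env.gripper_to(.6)
env.goto([.5025,-.016,.25],ROT)
env.dwell(.3)
p=env.grab_frame('wrist');print([(d['xyz'],d['score']) for d in env.search_frame(p,'knob')])
im=p['image'].copy();u=px(p,[.5025,-.016,.163]);print(u)
cv2.circle(im,tuple(int(round(v)) for v in u),3,(0,0,255),1)
cv2.imwrite('pics/v3.png',cv2.resize(im,None,fx=1.5,fy=1.5)); s=env.read_state();print(s['clock'],s['position'],s['tool_rot'],s['force'],p['position'])
np.save('w.npy',{k:p[k] for k in p if k!='image'},allow_pickle=True)
E
```

```text
[([0.5012, -0.0366, 0.1326], 0.85)]
[255.30022875 195.50789026]
5.5083 [ 0.50252318 -0.01583944  0.24997419] [-8.99968506e+01  1.81266645e-03  8.52727905e+01] [-0.40738001  0.11852577  0.17179828] [ 0.49516221 -0.09841229  0.41157387]
```

View pics/v3.png

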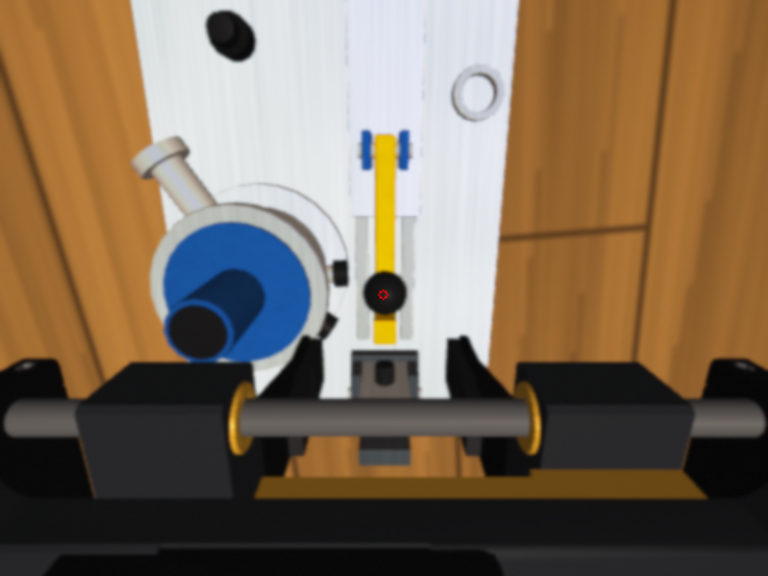

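The knob is at (384.5, 294) in this view, within about 1 mm of the predicted mark. The bar is parallel to the tool, the fingers straddle it, and the keeper is straight ahead. Next I descend, grip and lift.

```bash
cat >> h.py <<'E'
def off(q,th):
    c,s=np.cos(th),np.sin(th); return (q+.085*c-.038*s-.085)*EY+np.array([0,0,.085*s+.038*c-.038])
def rep(env,tag=''):
    s=env.read_state();F=np.array(s['force']);P=np.array(s['position'])
    print(tag,'t%.2f'%s['clock'],'P',P.round(4),'Fx %.1f Fy %.1f Fz %.1f'%(F@EX,F@EY,F[2]),'op %.3f'%s['opening']); return P,F
E
python3 - <<'E'
from workcell import env
from h import *
print(env.move_straight([.5020,-.016,.144],rate=.1,force_limit=6)); rep(env,'down')
env.gripper_to(.2,25); P,F=rep(env,'grip')
np.save('P0.npy',P)
for th in (.07,.14,.2):
    env.move_straight(list(P+off(0,th)),rate=.06); rep(env,th)
p=env.grab_frame('wrist'); cv2.imwrite('pics/v4.png',p['image'])
E
```

```text
False
down t6.72 P [ 0.5025 -0.0159  0.1446] Fx 0.5 Fy 0.5 Fz 0.2 op 0.595
grip t7.30 P [ 0.5024 -0.016   0.1442] Fx 0.3 Fy 0.9 Fz -0.2 op 0.299
0.07 t7.56 P [ 0.5022 -0.0189  0.1501] Fx 1.4 Fy 0.5 Fz -2.0 op 0.306
0.14 t7.82 P [ 0.5019 -0.0223  0.1559] Fx 1.8 Fy 1.1 Fz -2.4 op 0.300
0.2 t8.07 P [ 0.5016 -0.0254  0.1605] Fx 2.1 Fy -0.2 Fz -2.5 op 0.301
```

View pics/v4.png

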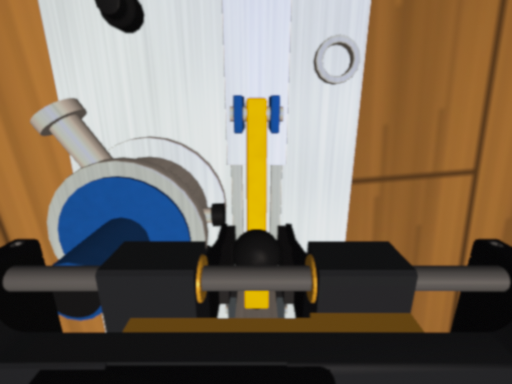

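The knob is gripped and the bar is lifted: in the picture the pads hold the ball at (258,245) and the pivot is at (257,113). Next I slide to the buffer.

Run:
```python
from workcell import env
from h import *
P0=np.load('P0.npy'); T=lambda q,th=.2:list(P0+off(q,th))
print(env.move_straight(T(.082),rate=.05,force_limit=6)); rep(env,'fast')
q=.082
while q<.125:
    q+=.001
    env.move_straight(T(q),rate=.02); P,F=rep(env,'q%.3f'%q)
    if F@EY<-5.5: break
```

```text
False
fast t9.91 P [0.5085 0.0567 0.1605] Fx 1.9 Fy 0.4 Fz -2.8 op 0.304
q0.083 t10.16 P [0.5085 0.0575 0.1603] Fx 2.0 Fy -0.6 Fz -3.8 op 0.305
q0.084 t10.41 P [0.5086 0.0585 0.1602] Fx 2.3 Fy -2.2 Fz -3.9 op 0.301
q0.085 t10.66 P [0.5087 0.0596 0.1603] Fx 2.3 Fy -0.9 Fz -3.6 op 0.304
q0.086 t10.91 P [0.5088 0.0606 0.1603] Fx 1.6 Fy -1.3 Fz -4.6 op 0.302
q0.087 t11.16 P [0.5089 0.0616 0.1603] Fx 2.8 Fy -0.7 Fz -3.4 op 0.302
q0.088 t11.41 P [0.5089 0.0626 0.1603] Fx 1.9 Fy -1.3 Fz -3.1 op 0.306
q0.089 t11.66 P [0.509  0.0636 0.1603] Fx 2.9 Fy -0.2 Fz -3.8 op 0.303
q0.090 t11.91 P [0.5091 0.0646 0.1603] Fx 2.6 Fy -1.4 Fz -3.0 op 0.303
q0.091 t12.16 P [0.5092 0.0656 0.1603] Fx 2.4 Fy 0.1 Fz -2.6 op 0.305
q0.092 t12.41 P [0.5093 0.0666 0.1603] Fx 2.2 Fy -1.5 Fz -3.1 op 0.308
q0.093 t12.66 P [0.5094 0.0676 0.1603] Fx 1.7 Fy -1.5 Fz -4.0 op 0.304
q0.094 t12.91 P [0.5095 0.0686 0.1603] Fx 2.4 Fy -0.5 Fz -3.3 op 0.304
q0.095 t13.16 P [0.5095 0.0696 0.1603] Fx 3.1 Fy -0.9 Fz -3.5 op 0.300
q0.096 t13.41 P [0.5096 0.0706 0.1603] Fx 1.6 Fy -1.1 Fz -3.7 op 0.303
q0.097 t13.66 P [0.5097 0.0716 0.1603] Fx 1.9 Fy -0.4 Fz -3.6 op 0.304
q0.098 t13.91 P [0.5098 0.0726 0.1603] Fx 2.2 Fy -1.0 Fz -3.4 op 0.305
q0.099 t14.16 P [0.5099 0.0736 0.1603] Fx 2.5 Fy -2.1 Fz -4.2 op 0.303
q0.100 t14.41 P [0.5099 0.0745 0.1603] Fx 2.7 Fy -1.4 Fz -2.7 op 0.304
q0.101 t14.66 P [0.5099 0.0749 0.16  ] Fx 2.6 Fy -3.6 Fz -5.3 op 0.305
q0.102 t14.91 P [0.5099 0.0756 0.1599] Fx 5.2 Fy -5.3 Fz -6.2 op 0.301
q0.103 t15.16 P [0.51   0.0763 0.1598] Fx 5.0 Fy -5.1 Fz -5.8 op 0.303
q0.104 t15.41 P [0.51   0.0772 0.1597] Fx 4.7 Fy -5.2 Fz -6.4 op 0.304
q0.105 t15.66 P [0.5101 0.0781 0.1596] Fx 6.0 Fy -6.3 Fz -8.0 op 0.305
```

```bash
cat > low.py <<'E'
from workcell import env
from h import *
P0=np.load('P0.npy'); QC=(np.array([.5099,.0747,.1602])-P0-off(0,.2))@EY
def state(tag):
    P,F=rep(env,tag); D=P-P0
    from scipy.optimize import brentq
    th=brentq(lambda t:off(0,t)[2]-D[2],-.2,.6); q=(D-off(0,th))@EY
    print('    th %.3f d %.2f mm'%(th,(q-QC)*1e3)); return q,th,F
def go(qc,th,tag='',rate=.02):
    env.move_straight(list(P0+off(qc,th)),rate=rate); return state(tag)
E
python3 - <<'E'
from low import *
print('QC',QC); q,th,F=state('now'); qc=.105
for i in range(6):
    e=QC+.0063-q
    if e<.0003: break
    qc+=min(e,.0015); q,th,F=go(qc,.2,'push %.4f'%qc)
t=.2
while t>.02:
    t-=.02; qc+=np.clip(QC+.0063-q,-.0005,.0005)
    q,th,F=go(qc,t,'low %.2f'%t)
    if F[2]>2.5 or F@EY<-15: print('LANDED?'); break
E
```

```text
QC 0.10022958521057877
now t15.66 P [0.5101 0.0781 0.1596] Fx 6.0 Fy -6.3 Fz -8.0 op 0.305
    th 0.191 d 2.90 mm
push 0.1065 t15.91 P [0.5102 0.0794 0.1596] Fx 6.1 Fy -6.8 Fz -7.2 op 0.303
    th 0.190 d 4.23 mm
push 0.1080 t16.16 P [0.5103 0.0808 0.1595] Fx 5.9 Fy -7.4 Fz -7.5 op 0.302
    th 0.190 d 5.53 mm
push 0.1088 t16.41 P [0.5104 0.0815 0.1595] Fx 7.0 Fy -7.7 Fz -7.3 op 0.304
    th 0.189 d 6.22 mm
low 0.18 t16.66 P [0.5105 0.0827 0.158 ] Fx 6.6 Fy -6.7 Fz -7.1 op 0.303
    th 0.170 d 6.40 mm
low 0.16 t16.91 P [0.5106 0.0836 0.1566] Fx 5.2 Fy -7.0 Fz -6.2 op 0.302
    th 0.152 d 6.41 mm
low 0.14 t17.16 P [0.5106 0.0845 0.1551] Fx 5.4 Fy -6.7 Fz -7.0 op 0.307
    th 0.133 d 6.39 mm
low 0.12 t17.41 P [0.5107 0.0854 0.1536] Fx 6.1 Fy -7.0 Fz -5.8 op 0.306
    th 0.114 d 6.37 mm
low 0.10 t17.66 P [0.5108 0.0863 0.1521] Fx 6.4 Fy -7.0 Fz -5.2 op 0.303
    th 0.095 d 6.38 mm
low 0.08 t17.91 P [0.5109 0.0871 0.1506] Fx 4.9 Fy -7.6 Fz -4.3 op 0.308
    th 0.077 d 6.39 mm
low 0.06 t18.16 P [0.511  0.0879 0.149 ] Fx 4.9 Fy -6.9 Fz -4.8 op 0.305
    th 0.058 d 6.33 mm
low 0.04 t18.41 P [0.511  0.0887 0.1474] Fx 4.5 Fy -6.5 Fz -4.4 op 0.298
    th 0.038 d 6.32 mm
low 0.02 t18.66 P [0.5111 0.0895 0.1458] Fx 4.0 Fy -6.7 Fz -4.0 op 0.301
    th 0.019 d 6.36 mm
low 0.00 t18.91 P [0.5112 0.0903 0.1443] Fx 3.8 Fy -6.7 Fz -1.7 op 0.302
    th 0.002 d 6.50 mm
```

The bar went down to θ≈0 with no landing force. I'll ease back onto the striker, release and retreat.

Run:
```python
from low import *
q,th,F=state('now'); qc=q+.0008
for i in range(3): qc-=.0008; go(qc,0.,'ease')
env.gripper_to(.6); P,F=rep(env,'open')
env.move_straight(list(P+[0,0,.11]),rate=.1); env.dwell(.3); P,_=rep(env,'up')
env.move_straight(list(P+.10*EY*-1+[0,0,.05]),rate=.15);env.dwell(.3)
p=env.grab_frame('wrist'); cv2.imwrite('pics/v5.png',cv2.resize(p['image'],None,fx=1.5,fy=1.5))
P0=P0+[0,0,.019]; print('expect knob px',1.5*px(p,P0+(QC+.005)*EY))
p=env.grab_frame('side'); print([(d['xyz'],d['score']) for d in env.search_frame(p,'knob')][:1]); print('side expect knob',px(p,P0+(QC+.005)*EY)); cv2.imwrite('pics/v6.png',cv2.resize(p['image'][120:300,190:390],None,fx=3.5,fy=3.2))
rep(env)
```

```text
now t18.91 P [0.5112 0.0903 0.1443] Fx 3.8 Fy -6.7 Fz -1.7 op 0.302
    th 0.002 d 6.50 mm
ease t19.16 P [0.5111 0.0893 0.1444] Fx 4.2 Fy -4.7 Fz -3.6 op 0.302
    th 0.002 d 5.54 mm
ease t19.41 P [0.5111 0.0888 0.1444] Fx 4.0 Fy -5.3 Fz -2.6 op 0.305
    th 0.002 d 5.00 mm
ease t19.66 P [0.5111 0.0887 0.1444] Fx 2.8 Fy -2.6 Fz -1.3 op 0.305
    th 0.003 d 4.88 mm
open t20.42 P [0.5111 0.0888 0.1442] Fx 1.4 Fy 0.1 Fz 0.4 op 0.597
up t21.97 P [0.511  0.0888 0.2538] Fx -0.1 Fy -0.2 Fz -1.1 op 0.596
expect knob px [382.69556864 388.66546273]
[([0.5117, 0.092, 0.1308], 0.83)]
side expect knob [279.53932589 218.21533282]
 t23.31 P [ 0.5027 -0.0106  0.3037] Fx -1.1 Fy -0.4 Fz 0.5 op 0.600
```

View pics/v5.png

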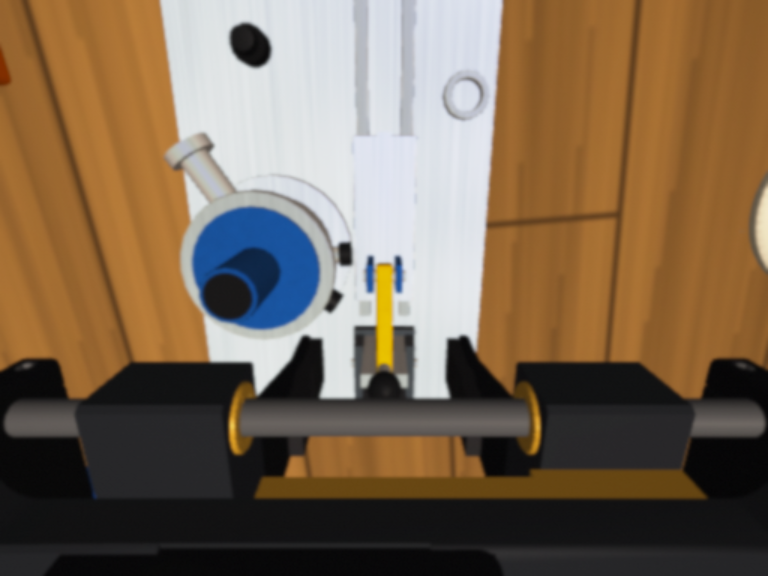

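View pics/v6.png

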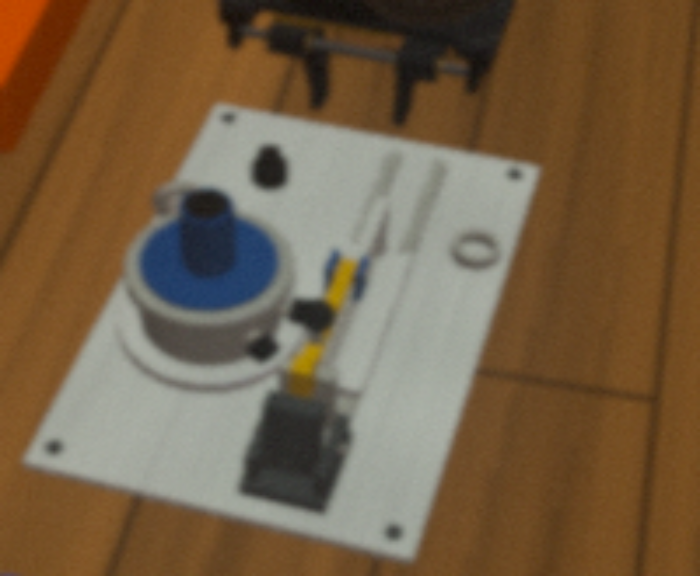

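The knob is where it should be for a closed, level bar: (312,314) in the side crop against a prediction of (313,314), and about (384,385) in the wrist view against (383,389). The guard is shut, and the plug and ring look undisturbed. The gripper is well clear, so I'm handing in.

```bash
python3 -c "
from workcell import env
env.dwell(.3);print(env.read_state()['clock']);env.close_job()"
```

```text
23.6083
the job is handed in; nothing more can be done
```

The guard is closed and latched, and the job was handed in at 23.6 s of the 64 s allowed.

- **What I did:** I gripped the black knob and lifted the bar to 0.2 rad. I slid the guard until I felt the buffer, at about 100 mm of travel. I pushed the buffer in about 6.3 mm and lowered the bar. It went down to level with no landing force, so the hook entered the pocket first time. I then eased the guard back onto the striker, let go and retreated.
- **Forces:** the highest push I read along the closing direction was about 8 N, against the 25 N limit on the keeper. These were readings after each small step, not continuous.
- **Last checks:**
  - On easing back, the guard stopped at about 4.9 mm of buffer compression while the load on the tool fell to nothing, so the striker is holding it.
  - After release, the side view showed the knob within 1 pixel of the closed, level position. The wrist view agreed to about 3 pixels in the full-size frame, with the knob partly hidden by the gripper.
  - The plug, ring and chamber looked undisturbed, and the arm went nowhere near the other bench items.
- **Disagreements:**
  - The network's position for the knob was about 3 cm too low in every view, so I used my own pixel measurements instead.
  - The latch plane measured about 18 mm off the stated x = -30 mm when taken from the plate's centre. The chamber was offset by the same amount, so this did not affect the job.

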